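# Lever the stuck cover off a pump housing

### The job

The blue cover is stuck fast in the returned pump housing. Lay the orange-handled pry bar over the fulcrum of the jig with its tip under the cover's lip, and lever the cover loose; then lift the cover off by its rib and lay it down gently, rib up, flat in the middle of the black rubber mat. Leave the bar anywhere on the bench or jig and do not disturb the other parts.

Things in the scene. Friction and masses are not known exactly. Their poses are not given: they have to be found in the camera images.
- housing: Aluminium pump housing (116 x 96 mm, top rim 95 mm above the bench) bolted on a steel jig plate (200 x 130 x 10 mm); it cannot move. Origin at bench level below the middle of the cover; +x runs level from the fulcrum to the housing, so the pry side of the housing is its -x side; z up. The near wall below the lip stands at x = -56 mm.
- fulcrum: Fulcrum fixed on the jig: yellow web (14 mm thick, 50 mm wide) with a steel round rod (16 mm diameter, 60 mm long, along y) on top. Origin at bench level under the rod, 105 mm from the housing's origin along the housing's -x; same axes as the housing.
- fulcrum_top (a point): Middle of the top line of the fulcrum's rod, 84 mm above the bench: 11 mm lower than the underside of the cover's lip and 37 mm out from the lip's edge.
- cover_rib (a point): Centre of the blue cover's rib, half-way up. The rib stands on the plate: 60 mm long along the cover's x, 12 mm wide along y, 26 mm high. The plate is 128 x 100 x 6 mm (x from -68 to +60 mm of the rib's centre), its top 13 mm below this point. Axes as the housing's while seated. Cover mass about 0.2 kg.
- cover_lip (a point): Middle of the underside edge of the cover's lip, which juts out 12 mm over the housing's -x side, 100 mm wide, 95 mm above the bench when seated. Two spring catches hold it: 20 to 30 N up at the lip frees it. The cover turns about its far edge; the catches give after some 4 mm, and it then rests loose on them, lip 11 mm up, tilted 0.09 rad. Prying by 12 to 16 mm is ample.
- cover_foot (a point): Centre of the underside of the cover's plug, 29.5 mm below the rib's centre; 4 mm above the bench when the cover lies on the mat. The plug under the plate, 88 x 62 mm (70 mm over two small side beads) and 10.5 mm deep, sits in the housing's mouth with 2 mm play.
- bar_grip (a point): Point to grip on the pry bar's orange handle, at mid-height. The bar is 235 mm long, about 0.2 kg, lying flat, x axis to the tip. Handle: 22 x 22 mm, from 65 mm behind this point to 35 mm ahead. Blade at the handle's mid-height: steel, 18 mm wide, 8 mm thick, the last 18 mm 5 mm thick. Centre of mass about 55 mm ahead of this point.
- bar_tip (a point): End of the bar's blade, at mid-thickness, 170 mm ahead of bar_grip; 11 mm above the bench when the bar lies on it.
- mat: Black rubber mat, 170 x 170 x 4 mm, fixed on the bench. Origin at the centre of its underside.
- filter_center (a point): White oil filter (72 mm diameter, 85 mm high) standing on the bench, its centre; a bystander.
- carton_center (a point): Small cardboard carton (80 x 110 x 50 mm), its centre; a bystander.
- bearing_center (a point): Steel bearing ring (72 mm outer diameter, 18 mm high) lying flat, its centre; a bystander.
There are look-alikes about, which are no part of the job. Several things look just like the part that bears bar_grip: the one meant starts farthest from the robot's base. Of the things that look like the part that bears cover_rib, the smaller one is meant.

How it is judged:
By the outcome, as a careful person would: the job done as asked, in the order asked, and still so for the second after the job is handed in, with the robot touching nothing.
It also fails if it takes over 72 s, if anything falls off the work surface, if the arm or the gripper's body presses on something with over 40 N, if the wrist force passes 120 N, or if a joint passes its speed limit or range.

### The arm

A 7-joint arm with a two-finger parallel gripper is mounted at the origin on the work surface. World frame = base frame: x ahead of the robot, y to its left, z up, the work surface at z = 0. Lengths are in m, angles in degrees, forces in N, time in s.
With the tool pointing down it reaches from about 0.35 to 0.9 m from the base axis. Payload 19.9 kg.
Tool frame: the origin (TCP) lies at the centre of the arm's flange, where the gripper is bolted on; the fingertips stand 199 mm ahead of it and the grasp point (between the pads) lies 180 mm ahead of it; z points along the fingers, y is the line along which they close (so a half turn about z gives the same grasp; the last joint's range is limited). The gripper opens to 94 mm and grips with 3 to 60 N. Pads are 16 mm wide; open, the fingers measure 119 mm over their backs; the gripper's body (75 mm by 177 mm) begins 78 mm behind the grasp point.
Start: joints at [-2.378, 23.915, -0.59, 92.452, 0.269, 63.638, -3.037], TCP at [0.625, 0, 0.405] pointing down, gripper open.
Joint ranges: [-161.28, 161.28], [-22.2, 115.67], [-73.04, 71.86], [3.21, 147.25], [-68.34, 248.33], [10.77, 114.83], [-161.83, 161.83]. Speed limits (degrees/s): [108.29, 108.29, 136.94, 136.94, 172.46, 172.46, 172.46].

### API

Orientations are given as [roll, pitch, yaw] about the fixed x, y, z axes, in that order (R = Rz(yaw) Ry(pitch) Rx(roll)).
In Python, from cell import arm gives the robot as it stands.
- The arm moves only by the tool apply_moves, never from a script. Its argument "targets" is a list of rows, each a list of 7 numbers: the turn, a rotation vector about the tool's x, y, z in degrees, then the shift along the tool's x, y, z in mm, then the finger opening in mm, from 0 to 94. A call has 1 to 8 rows; each row is the pose to reach, as a shift and turn from the pose commanded when the call began, along the tool's axes at that moment; what a row does not reach only later rows make up. A row lasts 1/12 s, in which the tool goes at most 41.7 mm and 7.16 degrees, less where a joint would pass 70% of its speed; a pose out of reach is approached as far as the arm can. A call with a gripper value outside its range is refused whole. The fingers move at their own pace and stop on an object; "force" is the grip in N (left out, the last holds). Time passes only in rows, so rows that repeat a pose let the fingers close. It gives the time, the measured TCP pose, the force, the opening and the grip force at its end, in the units of the state.
- arm.state(): the state, without advancing time (a new reading comes with each control period).
- arm.camera(name): name is "scene" or "side" or "wrist"; returns a dict with "color" (480x640x3 uint8, red, green, blue), "fx", "fy", "cx", "cy" (pixels), "pose" (4x4, takes a point from camera to world coordinates). Camera axes: x right, y down, z forward; pixel columns grow to the right and rows downward; lengths in m; the calibration is good to about 2 mm. The wrist camera is an equidistant fisheye: a pixel r from the principal point sees the ray r / f radians off the axis. A picture is of the moment at which its call begins. There is no depth.
- arm.sign_off(): hands the job in; it is judged then, once.
The state is a dict: "time": time; "qpos": joint angles; "qd": joint speeds; "joint_efforts": joint torques, N m; "ee_pos": TCP position; "tcp_rot": TCP orientation; "ft_force": force on the tool from outside, world axes, zero at the start; "moment": the same for the moment, N m; "gripper_width": finger opening in m; "gripper_force": force on a finger pad.
Only numpy, scipy, OpenCV 4.12 (cv2) and the standard library are available. Lean on these libraries where they do the work, as an engineer would, in place of code of your own. Each camera call takes 0.05 s, during which the arm holds its last target. There are 200 camera calls.

## Working session

There is one attempt and no reset: what is moved stays moved. The work goes in short steps, Python scripts to look and compute and a tool call to move; the robot and the scene stay as the last step left them, time stands still between calls to the robot, and variables do not carry over. Pictures are saved under pics/ and viewed, at most 13 in all, crops included, and the job is handed in when it is done.

Besides the shell and the picture viewer there is one more tool, called after "Request:" as name(argument=value, ...) on one line, values as JSON. apply_moves: Moves the arm, as the interface text tells. Its arguments: {"type":"object","properties":{"targets":{"type":"array"},"force":{"type":"number"}},"required":["targets"]}

```bash
mkdir -p pics; ls
python3 - <<'E'
from cell import arm
import cv2,numpy as np,pickle
d={}
for n in("scene","side","wrist"):
    c=arm.camera(n); d[n]=c
    cv2.imwrite(f"pics/{n}0.png",c["color"][:,:,::-1])
    print(n,c["fx"],c["fy"],c["cx"],c["cy"],np.round(c["pose"],4).tolist())
pickle.dump(d,open("cam0.pkl","wb"))
print(arm.state())
E
```

```text
pics
scene 594.2371905793049 594.2371905793049 329.25910466112333 243.6780231103113 [[0.4886, 0.7346, -0.4709, 1.1752], [0.8725, -0.405, 0.2735, -0.3501], [0.0102, -0.5444, -0.8387, 1.2374], [0.0, 0.0, 0.0, 1.0]]
side 559.0974800587497 559.0974800587497 317.8908519370683 242.73691949593422 [[-0.9216, -0.2267, 0.3152, 0.0892], [-0.388, 0.5095, -0.768, 1.0799], [0.0135, -0.8301, -0.5575, 0.8791], [0.0, 0.0, 0.0, 1.0]]
wrist 371.64829954431775 371.64829954431775 319.1154070572072 233.48164686403794 [[1.0, -0.0012, -0.0005, 0.625], [-0.0013, -0.97, -0.243, 0.0696], [-0.0001, 0.243, -0.97, 0.3851], [0.0, 0.0, 0.0, 1.0]]
{'time': 0.15, 'qpos': array([-2.37922934, 23.93966139, -0.58886958, 92.47435719,  0.26846522,
       63.63975541, -3.03641327]), 'qd': array([-0.00810618, -0.12694162,  0.03695691, -0.12251691, -0.00350268,
        0.03568336,  0.06449821]), 'joint_efforts': array([ 7.99236568e-04, -8.51532197e+01,  6.39362633e-01, -4.26137459e+01,
       -4.88919730e-02,  1.71691604e-02,  1.51774425e-04]), 'ee_pos': array([6.24910251e-01, 1.16714824e-05, 4.04198515e-01]), 'tcp_rot': array([-1.79947749e+02,  4.27005170e-03,  9.00004544e+01]), 'ft_force': array([ 0.2143204 , -0.4228633 , -0.31520868]), 'moment': array([-0.01576308, -0.04040673, -0.01633939]), 'gripper_force': 0.0, 'gripper_width': 0.09412986961277651}
```

View pics/scene0.png

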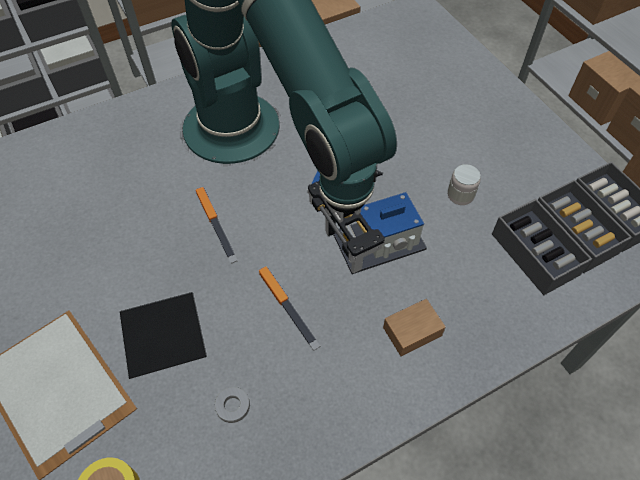

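View pics/side0.png

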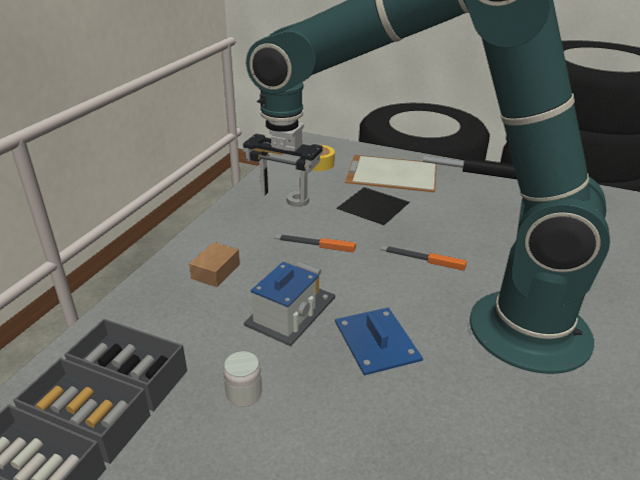

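Scene picture: the pry bars are at handles (206,203) and (273,284), the second with its tip at (317,347). The cover is in the jig at about (392,212), mat (163,335), bearing (232,405), carton (414,326) and filter (464,185). Side picture: the seated cover is at (285,283), the larger loose blue cover at (378,338), and the bars at (338,245) and (447,262).

```bash
cat > h.py <<'E'
import numpy as np,cv2,pickle
from scipy.spatial.transform import Rotation as R
def ray(c,p):
    u,v=p; x=(u-c["cx"])/c["fx"]; y=(v-c["cy"])/c["fy"]
    T=np.array(c["pose"]); return T[:3,3],T[:3,:3]@np.array([x,y,1.])
def wray(c,p):
    a=np.array([(p[0]-c["cx"])/c["fx"],(p[1]-c["cy"])/c["fy"]]); r=np.linalg.norm(a)+1e-12
    d=np.r_[a/r*np.sin(r),np.cos(r)]; T=np.array(c["pose"]); return T[:3,3],T[:3,:3]@d
def plane(od,z):
    o,d=od; return o+d*(z-o[2])/d[2]
def tri(r1,r2):
    (o1,d1),(o2,d2)=r1,r2; A=np.c_[d1,-d2]; s=np.linalg.lstsq(A,o2-o1,rcond=None)[0]
    a,b=o1+s[0]*d1,o2+s[1]*d2; return (a+b)/2,np.linalg.norm(a-b)
def proj(c,P):
    T=np.linalg.inv(np.array(c["pose"])); q=T[:3,:3]@P+T[:3,3]; return np.array([c["cx"]+c["fx"]*q[0]/q[2],c["cy"]+c["fy"]*q[1]/q[2]])
def wproj(c,P):
    T=np.linalg.inv(np.array(c["pose"])); q=T[:3,:3]@P+T[:3,3]; t=np.arctan2(np.hypot(q[0],q[1]),q[2]); n=q[:2]/np.hypot(q[0],q[1])
    return np.array([c["cx"],c["cy"]])+c["fx"]*t*n
def mask(c,col):
    hsv=cv2.cvtColor(c["color"],cv2.COLOR_RGB2HSV)
    lo,hi={"orange":((5,180,120),(14,255,255)),"blue":((100,120,40),(125,255,255)),"yellow":((18,120,80),(32,255,255)),"black":((0,0,0),(180,120,30))}[col]
    return cv2.inRange(hsv,lo,hi)
def blobs(c,col,amin=80):
    cs,_=cv2.findContours(mask(c,col),cv2.RETR_EXTERNAL,cv2.CHAIN_APPROX_NONE)
    return sorted([k for k in cs if cv2.contourArea(k)>amin],key=cv2.contourArea,reverse=True)
E
python3 - <<'E'
from h import *
d=pickle.load(open("cam0.pkl","rb"))
for n in d:
  for col in("orange","blue","black"):
    for k in blobs(d[n],col)[:5]:
      (x,y),wh,a=cv2.minAreaRect(k); f=wray if n=="wrist" else ray
      q=cv2.approxPolyDP(k,0.03*cv2.arcLength(k,True),True).reshape(-1,2)
      print(n,col,cv2.contourArea(k),np.round([x,y]),np.round(plane(f(d[n],(x,y)),{"orange":.011,"blue":.101,"black":.004}[col]),3),q.tolist() if len(q)<8 else len(q))
im=d["wrist"]["color"][:,:,::-1]
s=d["scene"]["color"][170:370,180:440,::-1]; cv2.imwrite("pics/crop1.png",cv2.resize(s,None,fx=3,fy=3,interpolation=cv2.INTER_CUBIC))
E
```

```text
scene blue 1684.5 [391. 215.] [0.538 0.186 0.101] [[423, 223], [405, 192], [361, 207], [370, 227], [384, 236]]
scene black 594.5 [318. 153.] [0.211 0.17  0.004] [[309, 130], [309, 154], [318, 170], [331, 175], [330, 158]]
scene black 410.5 [184.  54.] [-0.349  0.001  0.004] [[175, 30], [183, 66], [195, 77], [191, 55]]
scene black 403.5 [ 34. 119.] [-0.291 -0.476  0.004] [[57, 116], [52, 108], [12, 123], [16, 131]]
scene black 385.0 [233.  23.] [-0.415  0.196  0.004] [[239, 4], [221, 26], [232, 33], [225, 41], [239, 32]]
scene black 155.0 [34.  4.] [-0.818 -0.346  0.004] [[17, 2], [23, 9], [50, 0]]
side orange 303.5 [447. 261.] [ 0.232 -0.173  0.011] [[428, 258], [432, 263], [460, 269], [465, 266], [462, 260], [433, 254]]
side orange 185.0 [337. 245.] [ 0.528 -0.129  0.011] [[320, 241], [338, 245], [336, 249], [353, 251], [354, 243]]
side blue 3365.0 [379. 339.] [0.285 0.277 0.101] [[388, 308], [336, 319], [364, 374], [422, 359]]
side blue 1503.5 [284. 283.] [0.536 0.189 0.101] [[283, 262], [251, 291], [287, 306], [317, 275]]
side black 2489.5 [605. 108.] [-0.169 -1.642  0.004] [[571,
[... 536 characters left out ...]
0.127  0.011] [[272, 308], [223, 312], [210, 333], [274, 328]]
wrist blue 10584.0 [54. 66.] [0.383 0.156 0.101] [[39, 0], [0, 68], [57, 147], [125, 60], [74, 0]]
wrist blue 9815.5 [204.  40.] [0.535 0.155 0.101] [[153, 0], [139, 80], [255, 87], [269, 0]]
wrist black 26715.5 [317. 392.] [ 0.622 -0.234  0.004] 8
wrist black 3538.0 [530. 341.] [ 0.908 -0.176  0.004] 10
wrist black 1381.5 [209. 306.] [ 0.497 -0.112  0.004] [[227, 268], [184, 327], [187, 341], [204, 342], [229, 294]]
wrist black 1366.0 [429. 306.] [ 0.753 -0.113  0.004] [[412, 268], [410, 295], [435, 342], [452, 341], [454, 327]]
wrist black 836.5 [577. 468.] [ 1.141 -0.511  0.004] [[599, 450], [563, 460], [553, 479], [586, 479]]
```

View pics/wrist0.png

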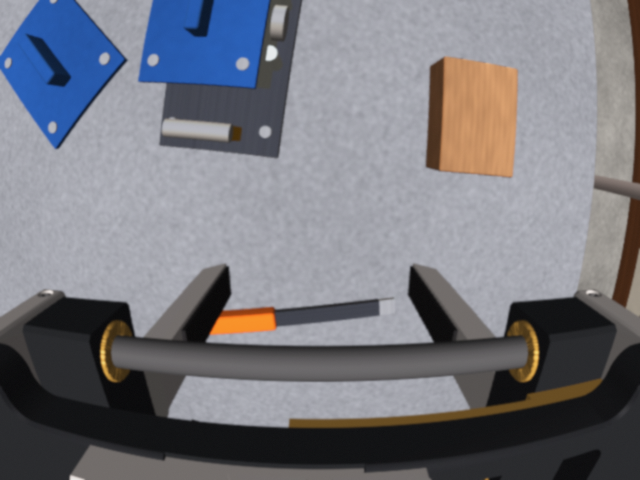

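View pics/crop1.png

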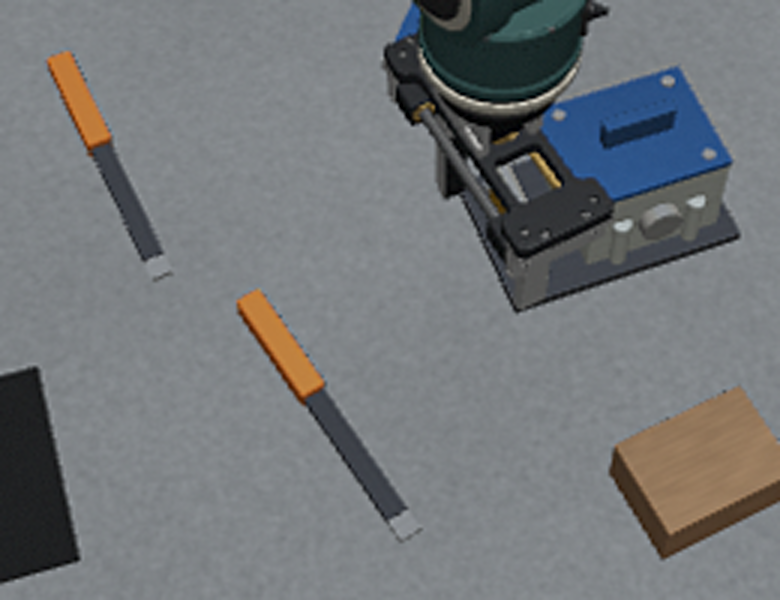

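Wrist: bar B runs from (215,325) to (393,299), the fulcrum rod from (163,128) to (232,133), and the cover's lip edge from (139,80) to (255,87). Crop: bars A (80,100) and B (280,345) both have orange handles.

Could be taken for the wanted things:
- **Bars:** scene (206,203) and (273,284). The second is farther from the base, so it is the one meant.
- **Covers:** side (285,283), seated and smaller, and side (378,338), larger and loose. The first is meant.

Run:
```python
from h import *
d=pickle.load(open("cam0.pkl","rb"))
s,sd,w=d["scene"],d["side"],d["wrist"]
f=lambda p,z:np.round(plane(p,z),4)
for n,px,z in(("bback",(262.7,268.3),.022),("bfront",(284,300.7),.022),("tip",(315,348.3),.0135)): print("scene",n,f(ray(s,px),z))
for n,px,z in(("tip",(386,299),.0135),("hfront",(275,318),.022)): print("wrist",n,f(wray(w,px),z))
for p in [(283,262),(251,291),(287,306),(317,275)]: print("side",p,f(ray(sd,p),.1))
for p in [(423,223),(405,192)]: print("scene cov",p,f(ray(s,p),.1))
for p in [(139,80),(255,87)]: print("wrist cov",p,f(wray(w,p),.099))
for p in [(163,128),(231,132)]: print("wrist rod",p,f(wray(w,p),.076))
# orange in scene w/ wider hue ; mat
hsv=cv2.cvtColor(s["color"],cv2.COLOR_RGB2HSV)
for nm,m,z in(("or",cv2.inRange(hsv,(8,150,120),(20,255,255)),.02),("mat",cv2.inRange(hsv,(0,0,0),(180,255,40)),.004)):
  for k in cv2.findContours(m,0,1)[0]:
    if cv2.contourArea(k)>150:
      r=cv2.minAreaRect(k); b=cv2.boxPoints(r)
      if nm=="or" or (100<r[0][0]<220 and 280<r[0][1]<390): 
        M=cv2.moments(k);q=cv2.approxPolyDP(k,0.03*cv2.arcLength(k,True),True).reshape(-1,2)
        P=np.array([plane(ray(s,p),z) for p in q])
        print(nm,np.round(r[0]),f(ray(s,(M["m10"]/M["m00"],M["m01"]/M["m00"])),z),np.round(P[:,:2],3).tolist())
```

```text
scene bback [ 0.4773 -0.1261  0.022 ]
scene bfront [ 0.5787 -0.1209  0.022 ]
scene tip [ 0.7126 -0.1128  0.0135]
wrist tip [ 0.6984 -0.0981  0.0135]
wrist hfront [ 0.5764 -0.1166  0.022 ]
side (283, 262) [0.5737 0.1158 0.1   ]
side (251, 291) [0.5906 0.2428 0.1   ]
side (287, 306) [0.496  0.2568 0.1   ]
side (317, 275) [0.48   0.1301 0.1   ]
scene cov (423, 223) [0.5922 0.241  0.1   ]
scene cov (405, 192) [0.495  0.2543 0.1   ]
wrist cov (139, 80) [0.4768 0.1283 0.099 ]
wrist cov (255, 87) [0.5759 0.1136 0.099 ]
wrist rod (163, 128) [0.4889 0.0871 0.076 ]
wrist rod (231, 132) [0.5512 0.0798 0.076 ]
or [273. 284.] [ 0.5263 -0.1234  0.02  ] [[0.476, -0.135], [0.567, -0.131], [0.575, -0.111], [0.48, -0.116]]
or [206. 203.] [ 0.2311 -0.1682  0.02  ] [[0.184, -0.175], [0.275, -0.181], [0.282, -0.162], [0.183, -0.156]]
mat [160. 335.] [ 0.5137 -0.3974  0.004 ] [[0.447, -0.299], [0.414, -0.46], [0.575, -0.493], [0.608, -0.331]]
```

```bash
cat > g.py <<'E'
from h import *
from cell import arm
def tool(yaw,a): return R.from_euler("z",yaw,degrees=True)*R.from_euler("y",-a,degrees=True)*R.from_euler("x",180,degrees=True)
def rel(P,yaw,a=0,L=.191,st=None):
    """row (deg, mm) that puts the point L ahead of the TCP at P, tool x at yaw, raised a degrees"""
    s=st or arm.state(); R0=R.from_euler("xyz",s["tcp_rot"],degrees=True); Rt=tool(yaw,a)
    t=np.array(P)-Rt.apply([0,0,L])
    return np.round(np.r_[(R0.inv()*Rt).as_rotvec(degrees=True),R0.inv().apply(t-s["ee_pos"])*1000],2).tolist()
RIB=np.array([.5354,.1893,0]); YAW=82.; U=np.array([np.cos(np.radians(YAW)),np.sin(np.radians(YAW)),0])
def H(x,z): return RIB+U*x/1000+[0,0,z/1000]
def info():
    s=arm.state(); print(round(s["time"],2),np.round(s["ee_pos"],4),np.round(s["tcp_rot"],2),"F",np.round(s["ft_force"],1),"w",round(s["gripper_width"],4),round(s["gripper_force"],1))
E
python3 -c "
from g import *
print(rel([.552,-.122,.069],3.3)); print(rel([.552,-.122,.011],3.3))"
```

```text
[-0.04, 0.04, 86.7, -122.0, -72.78, 144.27]
[-0.04, 0.04, 86.7, -122.0, -72.73, 202.27]
```

Request:
apply_moves(targets=[[0,0,86.7,-122,-72.8,144,60],[0,0,86.7,-122,-72.8,144,60],[0,0,86.7,-122,-72.8,144,60],[0,0,86.7,-122,-72.8,144,60],[0,0,86.7,-122,-72.8,144,60],[0,0,86.7,-122,-72.8,144,60],[0,0,86.7,-122,-72.8,144,60],[0,0,86.7,-122,-72.8,144,60]])

```text
time: 0.82
ee_pos: [0.5519, -0.1225, 0.2601]
tcp_rot: [-180.0, 0.1, 32.3]
ft_force: [0.2, -0.0, 0.2]
gripper_width: 0.0599
gripper_force: 0.0
```

```bash
python3 -c "
from g import *
info();print(rel([.552,-.122,.069],3.3))"
```

```text
0.82 [ 0.5519 -0.1225  0.2601] [-1.7996e+02  5.0000e-02  3.2300e+01] F [ 0.2 -0.   0.2] w 0.0599 0.0
[-0.02, 0.06, 29.0, 0.37, -0.33, 0.07]
```

Request:
apply_moves(targets=[[0,0,29.3,0,0,0,60],[0,0,29.3,0,0,0,60],[0,0,29.3,0,0,0,60],[0,0,29.3,0,0,0,60],[0,0,29.3,0,0,0,60],[0,0,29.3,0,0,0,60]])

```text
time: 1.32
ee_pos: [0.5522, -0.1217, 0.2605]
tcp_rot: [180.0, 0.0, 3.6]
ft_force: [0.4, 0.2, -0.3]
gripper_width: 0.0597
gripper_force: 0.0
```

Run:
```python
from g import *
c=arm.camera("wrist");info();print(rel([.552,-.122,.011],3.3))
cv2.imwrite("pics/w1.png",c["color"][:,:,::-1])
k=blobs(c,"orange")[0]; q=cv2.boxPoints(cv2.minAreaRect(k)); print(q.tolist())
for p in q: print(np.round(plane(wray(c,p),.022),4))
```

```text
1.37 [ 0.5522 -0.1218  0.2605] [1.7999e+02 2.0000e-02 3.6700e+00] F [ 0.5 -0.4  0.6] w 0.0598 0.0
[0.01, 0.02, 0.37, -0.18, 0.16, 58.5]
[[303.5976257324219, 219.18429565429688], [336.6383972167969, 218.81307983398438], [338.0670471191406, 345.9655456542969], [305.0262756347656, 346.3367614746094]]
[ 0.5759 -0.1116  0.022 ]
[ 0.5774 -0.1314  0.022 ]
[ 0.4895 -0.1392  0.022 ]
[ 0.4879 -0.1167  0.022 ]
```

View pics/w1.png

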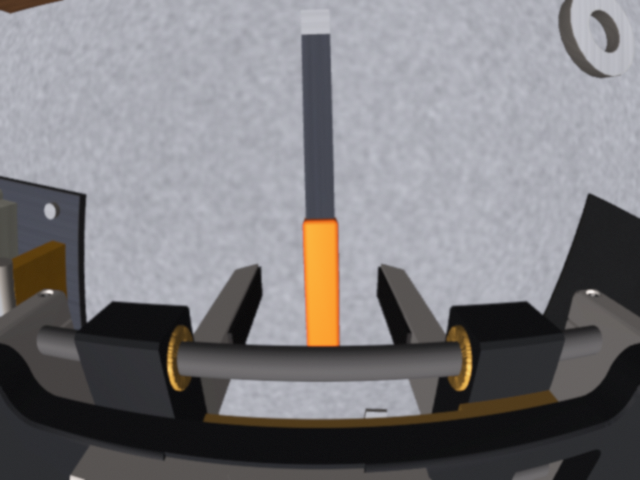

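The wrist view shows the handle centred between the fingers: its front edge is at (320,219) and the tip at (315,12).

Request:
apply_moves(targets=[[0,0,0.4,0,0,30,60],[0,0,0.4,0,0,50,60],[0,0,0.4,0,0,57,60],[0,0,0.4,0,0,57,60],[0,0,0.4,0,0,57,22],[0,0,0.4,0,0,57,10],[0,0,0.4,0,0,57,10],[0,0,0.4,0,0,57,10]], force=60)

```text
time: 2.03
ee_pos: [0.5525, -0.122, 0.2046]
tcp_rot: [180.0, -0.1, 3.0]
ft_force: [-0.0, 0.9, 0.6]
gripper_width: 0.0368
gripper_force: 0.0
```

Request:
apply_moves(targets=[[0,0,0,0,0,0,10],[0,0,0,0,0,0,10],[0,0,0,0,0,0,10],[0,0,0,0,0,-10,10],[0,0,0,0,0,-25,10],[0,0,0,0,0,-50,10],[0,0,0,0,0,-75,10],[0,0,0,0,0,-100,10]])

```text
time: 2.7
ee_pos: [0.5519, -0.122, 0.3052]
tcp_rot: [180.0, 0.0, 3.0]
ft_force: [0.5, -0.1, -1.5]
gripper_width: 0.0217
gripper_force: 59.9
```

Run:
```python
from g import *
info();print(rel(H(-260,115),YAW));
```

```text
2.7 [ 0.5519 -0.122   0.3052] [1.80e+02 4.00e-02 2.99e+00] F [ 0.5 -0.1 -1.5] w 0.0217 59.9
[-0.02, 0.03, -79.01, -49.78, -56.53, -0.75]
```

Request:
apply_moves(targets=[[0,0,-79,-50,-56.5,0,10],[0,0,-79,-50,-56.5,0,10],[0,0,-79,-50,-56.5,0,10],[0,0,-79,-50,-56.5,0,10],[0,0,-79,-50,-56.5,0,10],[0,0,-79,-50,-56.5,0,10],[0,0,-79,-50,-56.5,0,10],[0,0,-79,-50,-56.5,0,10]])

```text
time: 3.37
ee_pos: [0.4991, -0.0682, 0.3043]
tcp_rot: [180.0, 0.0, 60.7]
ft_force: [0.2, 0.1, -1.7]
gripper_width: 0.0214
gripper_force: 59.9
```

Request:
apply_moves(targets=[[0,0,-21.7,0,0,0,10],[0,0,-21.7,0,0,0,10],[0,0,-21.7,0,0,0,10],[0,0,-21.7,0,0,0,10],[0,0,-21.7,0,0,0,10],[0,0,-21.7,0,0,0,10]])

```text
time: 3.87
ee_pos: [0.4992, -0.0683, 0.3039]
tcp_rot: [180.0, 0.0, 81.7]
ft_force: [-0.5, 0.1, -0.8]
gripper_width: 0.0215
gripper_force: 59.9
```

Run:
```python
from g import *
d={n:arm.camera(n) for n in("scene","side","wrist")}; pickle.dump(d,open("cam2.pkl","wb"))
for n in("side","scene","wrist"): 
    im=d[n]["color"][:,:,::-1]
    p=(proj if n!="wrist" else wproj)(d[n],H(-85,95)).astype(int); print(n,p)
    x0,y0=max(p[0]-65,0),max(p[1]-50,0)
    cr=im[y0:y0+100,x0:x0+130] if n!="wrist" else im[max(p[1]-100,0):p[1]+100,p[0]-130:p[0]+130]
    cr=cv2.resize(cr,(520,400) if n!="wrist" else (520,400),interpolation=cv2.INTER_CUBIC); d[n+"c"]=cr; print(x0,y0)
cv2.imwrite("pics/m2.png",cv2.resize(np.hstack([d["sidec"],d["wristc"]]),(800,308))); cv2.imwrite("pics/m2s.png",d["scenec"])
info();print(rel(H(-260,115),YAW,L=.1936));
```

```text
side [304 266]
239 216
scene [358 226]
293 176
wrist [317 -46]
252 0
4.02 [ 0.4993 -0.0681  0.3037] [-1.800e+02  1.000e-02  8.188e+01] F [ 0.2  0.4 -2.8] w 0.0212 59.9
[-0.0, 0.01, -0.12, -0.05, -0.08, -4.88]
```

View pics/m2.png

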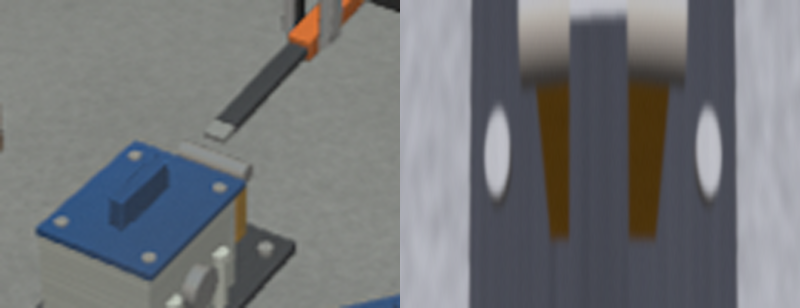

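The bar lies centred over the rod in the wrist view. In the side view the tip is level and just short of the rod, near (310,260).

Run:
```python
from g import *
d=pickle.load(open("cam2.pkl","rb")); c=d["side"]
for x in(-95,-100,-105):
  for z in(105,110,115): print(x,z,np.round(proj(c,H(x,z)),1))
print(rel(H(-225,98),YAW,-3,L=.1936), rel(H(-261,112),YAW,-3,L=.1936),rel(H(-261,100),YAW,-3,L=.1936))
```

```text
-95 105 [306.3 260.8]
-95 110 [306.3 259.1]
-95 115 [306.3 257.4]
-100 105 [307.4 259.8]
-100 110 [307.5 258. ]
-100 115 [307.5 256.3]
-105 105 [308.6 258.7]
-105 110 [308.6 257. ]
-105 115 [308.6 255.3]
[-0.01, -2.99, -0.12, 45.09, -0.18, 12.38] [-0.01, -2.99, -0.12, 9.08, -0.1, -1.61] [-0.01, -2.99, -0.12, 9.08, -0.1, 10.39]
```

Run:
```python
from g import *
print(rel(H(-245,103),YAW,-3,L=.1936))
```

```text
[-0.01, -2.99, -0.12, 25.08, -0.14, 7.39]
```

Request:
apply_moves(targets=[[0,-3,0,12,0,0,10],[0,-3,0,25,0,3,10],[0,-3,0,25,0,7.4,10],[0,-3,0,25,0,7.4,10],[0,-3,0,25,0,7.4,10]])

```text
time: 4.43
ee_pos: [0.5026, -0.0439, 0.296]
tcp_rot: [-180.0, 3.0, 82.0]
ft_force: [-0.4, -0.9, -2.5]
gripper_width: 0.0212
gripper_force: 59.9
```

Request:
apply_moves(targets=[[0,0,0,0,0,2,10],[0,0,0,0,0,3,10],[0,0,0,0,0,4,10],[0,0,0,0,0,4,10]])

```text
time: 4.77
ee_pos: [0.5027, -0.0443, 0.2923]
tcp_rot: [180.0, 3.0, 81.9]
ft_force: [-1.1, -4.3, 3.7]
gripper_width: 0.0217
gripper_force: 59.9
```

Request:
apply_moves(targets=[[0,0,0,0,0,1,10],[0,0,0,0,0,2,10],[0,0,0,0,0,2,10]])

```text
time: 5.02
ee_pos: [0.5027, -0.0438, 0.2901]
tcp_rot: [-180.0, 3.0, 82.0]
ft_force: [-1.2, -2.7, 3.2]
gripper_width: 0.0215
gripper_force: 60.0
```

Request:
apply_moves(targets=[[0,0,0,0,0,-1,10],[0,0,0,5,0,-1,10],[0,0,0,10,0,-1,10],[0,0,0,15,0,-1,10],[0,0,0,20,0,-1,10],[0,0,0,20,0,-1,10]])

```text
time: 5.52
ee_pos: [0.5057, -0.0224, 0.29]
tcp_rot: [-180.0, 3.0, 82.1]
ft_force: [-0.3, 0.8, 0.3]
gripper_width: 0.0216
gripper_force: 60.0
```

Run:
```python
from g import *
d={n:arm.camera(n) for n in("side","wrist")}; pickle.dump(d,open("cam3.pkl","wb"))
c=d["side"]["color"][225:310,245:360,::-1]; 
w=d["wrist"]["color"][0:240,200:440,::-1]
cv2.imwrite("pics/m3.png",np.hstack([cv2.resize(c,(433,320),interpolation=cv2.INTER_CUBIC),cv2.resize(w,(320,320))]))
info()
```

```text
5.62 [ 0.5055 -0.0234  0.2901] [-179.98    2.99   82.05] F [ 0.3  0.5 -0.2] w 0.0214 60.0
```

View pics/m3.png

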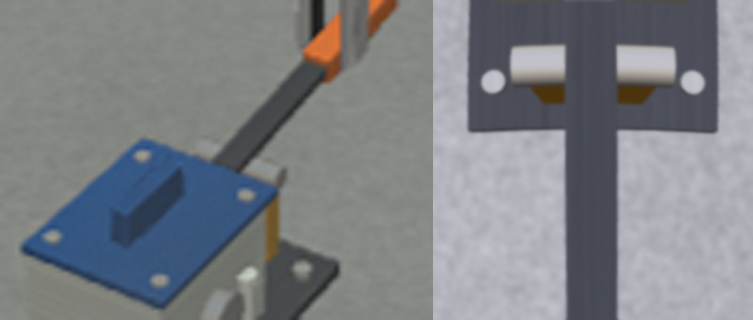

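The blade passes over the rod and its light tip has gone below the lip (side). In the wrist view it is centred on the rod. Next I feel for the wall.

Request:
apply_moves(targets=[[0,0,0,1,0,0,10],[0,0,0,2,0,0,10],[0,0,0,3,0,0,10],[0,0,0,3,0,0,10]])

```text
time: 5.95
ee_pos: [0.5059, -0.0209, 0.29]
tcp_rot: [-180.0, 3.0, 82.0]
ft_force: [0.1, -0.1, -1.1]
gripper_width: 0.0213
gripper_force: 60.0
```

Request:
apply_moves(targets=[[0,0,0,1,0,0,10],[0,0,0,2,0,0,10],[0,0,0,3,0,0,10],[0,0,0,3,0,0,10]])

```text
time: 6.28
ee_pos: [0.5064, -0.0177, 0.2899]
tcp_rot: [-180.0, 3.0, 82.0]
ft_force: [0.5, 0.6, 0.1]
gripper_width: 0.0217
gripper_force: 60.0
```

Request:
apply_moves(targets=[[0,0,0,1,0,0,10],[0,0,0,2,0,0,10],[0,0,0,2,0,0,10]])

```text
time: 6.53
ee_pos: [0.5066, -0.0158, 0.2897]
tcp_rot: [-180.0, 3.0, 82.0]
ft_force: [-0.0, -0.4, -0.7]
gripper_width: 0.0216
gripper_force: 60.0
```

Request:
apply_moves(targets=[[0,0,0,1,0,0,10],[0,0,0,2,0,0,10],[0,0,0,2,0,0,10]])

```text
time: 6.78
ee_pos: [0.5069, -0.0139, 0.2896]
tcp_rot: [-180.0, 3.0, 82.0]
ft_force: [-0.3, 0.1, -0.5]
gripper_width: 0.0216
gripper_force: 60.0
```

Request:
apply_moves(targets=[[0,0,0,1,0,0,10],[0,0,0,2,0,0,10],[0,0,0,2,0,0,10]])

```text
time: 7.03
ee_pos: [0.507, -0.0132, 0.2895]
tcp_rot: [-180.0, 3.1, 81.9]
ft_force: [-1.4, -8.7, 1.2]
gripper_width: 0.0216
gripper_force: 60.0
```

Request:
apply_moves(targets=[[0,0,0,-2,0,0,10],[0,0,0,-4,0,0,10],[0,0,0,-4,0,0,10],[0,0,0,-4,0,0,10]])

```text
time: 7.37
ee_pos: [0.5067, -0.016, 0.2898]
tcp_rot: [180.0, 3.0, 82.0]
ft_force: [0.6, -0.3, -0.2]
gripper_width: 0.0217
gripper_force: 60.0
```

```bash
cat >> g.py <<'E'
def pry(b,tipx=-60,droop=1.5,D=159,dz=0):
    r=np.radians(b); s=(tipx+105+12*np.sin(r))/np.cos(r)
    g=H(-105-12*np.sin(r)+(s-D)*np.cos(r),76+12*np.cos(r)+(s-D)*np.sin(r)+dz)
    return rel(g,YAW,b+droop,L=.1936)
E
python3 - <<'E'
from g import *
info()
for b in(-4.5,-2,1,4,7,10,13,16,19,22): print(b,pry(b))
E
```

```text
7.37 [ 0.5067 -0.016   0.2898] [180.   3.  82.] F [ 0.6 -0.3 -0.2] w 0.0217 60.0
-4.5 [0.0, -0.0, -0.0, -1.13, -0.1, -0.44]
-2 [0.0, 2.5, -0.0, -9.71, -0.1, 4.74]
1 [0.0, 5.5, -0.0, -19.58, -0.1, 11.42]
4 [0.0, 8.5, -0.0, -28.96, -0.1, 18.55]
7 [0.0, 11.5, -0.0, -37.84, -0.1, 26.11]
10 [0.0, 14.5, 0.0, -46.19, -0.1, 34.05]
13 [0.0, 17.5, 0.0, -53.99, -0.1, 42.32]
16 [0.0, 20.5, 0.0, -61.21, -0.1, 50.88]
19 [0.0, 23.5, 0.0, -67.84, -0.1, 59.67]
22 [0.0, 26.5, 0.0, -73.86, -0.1, 68.66]
```

Request:
apply_moves(targets=[[0,1.2,0,-4.5,0,2.2,10],[0,2.5,0,-9,0,4.7,10],[0,4,0,-14,0,8,10],[0,5.5,0,-19,0,11.4,10],[0,7,0,-23.5,0,15,10],[0,8.5,0,-28.5,0,18.5,10],[0,8.5,0,-28.5,0,18.5,10]])

```text
time: 7.95
ee_pos: [0.5023, -0.0461, 0.2723]
tcp_rot: [-180.0, -5.6, 81.9]
ft_force: [-0.6, 0.7, -0.4]
gripper_width: 0.0219
gripper_force: 60.0
```

Run:
```python
from g import *
info()
for b in(4,7,10,13,16,19,22): print(b,pry(b))
```

```text
7.95 [ 0.5023 -0.0461  0.2723] [-179.95   -5.56   81.91] F [-0.6  0.7 -0.4] w 0.0219 60.0
4 [-0.04, -0.06, -0.09, 0.63, 0.06, -0.44]
7 [-0.04, 2.94, -0.1, -9.27, 0.08, 5.71]
10 [-0.03, 5.94, -0.1, -18.71, 0.1, 12.32]
13 [-0.03, 8.94, -0.1, -27.64, 0.12, 19.34]
16 [-0.03, 11.94, -0.1, -36.06, 0.14, 26.73]
19 [-0.03, 14.94, -0.1, -43.92, 0.15, 34.44]
22 [-0.02, 17.94, -0.1, -51.22, 0.17, 42.43]
```

Request:
apply_moves(targets=[[0,1.5,0,-4,0,2.9,10],[0,3,0,-9,0,5.8,10],[0,4.5,0,-13.5,0,9,10],[0,6,0,-18.2,0,12.5,10],[0,6,0,-18.2,0,12.5,10]])

```text
time: 8.37
ee_pos: [0.5001, -0.0625, 0.2583]
tcp_rot: [-180.0, -11.5, 81.9]
ft_force: [-0.1, -1.7, 0.1]
gripper_width: 0.0211
gripper_force: 60.0
```

Run:
```python
from g import *
info()
for b in(10,13,16,19,22): print(b,pry(b))
```

```text
8.37 [ 0.5001 -0.0625  0.2583] [-179.96  -11.52   81.92] F [-0.1 -1.7  0.1] w 0.0211 60.0
10 [-0.03, -0.02, -0.08, -0.86, -0.05, -0.14]
13 [-0.02, 2.98, -0.08, -10.48, -0.03, 5.91]
16 [-0.02, 5.98, -0.08, -19.62, -0.01, 12.39]
19 [-0.02, 8.98, -0.08, -28.24, 0.0, 19.24]
22 [-0.02, 11.98, -0.08, -36.32, 0.01, 26.43]
```

Request:
apply_moves(targets=[[0,1.5,0,-4.5,0,3,10],[0,3,0,-9.5,0,6,10],[0,3,0,-9.5,0,6,10]])

```text
time: 8.62
ee_pos: [0.499, -0.0705, 0.2506]
tcp_rot: [-180.0, -14.5, 81.9]
ft_force: [-0.3, -3.0, 0.4]
gripper_width: 0.0214
gripper_force: 60.0
```

Run:
```python
from g import *
d={n:arm.camera(n) for n in("side","wrist")}; pickle.dump(d,open("cam4.pkl","wb"))
c=d["side"]["color"][225:310,245:360,::-1]; 
w=d["wrist"]["color"][0:240,200:440,::-1]
cv2.imwrite("pics/m4.png",np.hstack([cv2.resize(c,(433,320),interpolation=cv2.INTER_CUBIC),cv2.resize(w,(320,320))]))
info()
for b in(13,16,19,22): print(b,pry(b))
```

```text
8.72 [ 0.4991 -0.07    0.251 ] [-179.99  -14.38   81.98] F [-1.2 -5.8 -1.5] w 0.0215 60.0
13 [-0.0, 0.12, -0.02, -1.7, -0.18, 0.26]
16 [0.0, 3.12, -0.02, -11.15, -0.18, 6.27]
19 [0.0, 6.12, -0.02, -20.1, -0.17, 12.69]
22 [0.0, 9.12, -0.02, -28.53, -0.17, 19.46]
```

View pics/m4.png

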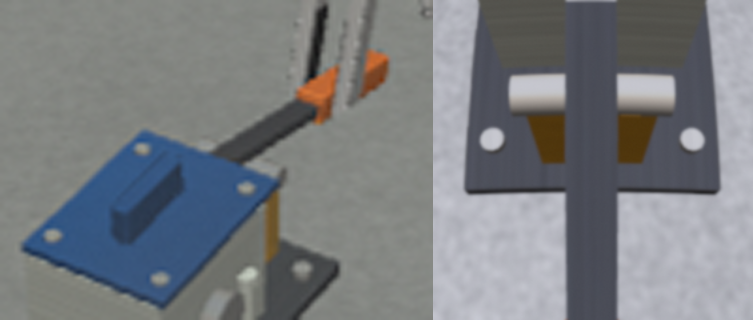

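The side view shows the lip already raised by a few mm: the near corners moved from (150,140) to (148,130) and from (276,190) to (278,182). I go on levering.

Request:
apply_moves(targets=[[0,1.5,0,-6,0,3,10],[0,3,0,-10.5,0,6,10],[0,4.5,0,-15,0,9.2,10],[0,6,0,-19.5,0,12.5,10],[0,6,0,-19.5,0,12.5,10]])

```text
time: 9.13
ee_pos: [0.4968, -0.0855, 0.2336]
tcp_rot: [-179.9, -20.5, 82.0]
ft_force: [-1.5, 0.0, 0.1]
gripper_width: 0.0213
gripper_force: 60.0
```

Run:
```python
from g import *
c=arm.camera("side"); d=pickle.load(open("cam0.pkl","rb"))["side"]
for cc in(d,c):
  k=[k for k in blobs(cc,"blue") if cv2.minAreaRect(k)[0][0]<330][0]; print(cv2.approxPolyDP(k,0.03*cv2.arcLength(k,True),True).reshape(-1,2).tolist(),k[:,0].min(0))
for z in(95,100,106,111): print(np.round(proj(c,H(-68,z)+np.array([.0493,-.0069,.006])),1))
info()
for b in(16,19,22,24): print(b,pry(b))
```

```text
[[283, 262], [251, 291], [287, 306], [317, 275]] [251 262]
[[283, 258], [252, 291], [287, 305], [317, 271]] [252 258]
[282.5 261.3]
[282.5 259.6]
[282.4 257.6]
[282.4 255.8]
9.18 [ 0.4969 -0.0853  0.2339] [-179.95  -20.44   81.98] F [-0.3 -2.9  0.3] w 0.0215 60.0
16 [-0.04, -2.94, -0.02, 8.72, -0.12, -5.6]
19 [-0.04, 0.06, -0.02, -0.86, -0.11, -0.17]
22 [-0.04, 3.06, -0.02, -9.96, -0.1, 5.68]
24 [-0.04, 5.06, -0.02, -15.74, -0.1, 9.78]
```

Request:
apply_moves(targets=[[0,1.5,0,-5,0,2.8,10],[0,3,0,-9.8,0,5.7,10],[0,4,0,-12.8,0,7.7,10],[0,4,0,-12.8,0,7.7,10],[0,4,0,-12.8,0,7.7,10]])

```text
time: 9.6
ee_pos: [0.4957, -0.0945, 0.2223]
tcp_rot: [-180.0, -24.4, 82.0]
ft_force: [-1.1, -2.6, -0.3]
gripper_width: 0.0216
gripper_force: 60.0
```

Run:
```python
from g import *
c=arm.camera("side")
k=[k for k in blobs(c,"blue") if cv2.minAreaRect(k)[0][0]<330][0]; print(cv2.approxPolyDP(k,0.03*cv2.arcLength(k,True),True).reshape(-1,2).tolist())
info()
for b in(19,14,9,4,0,-4.5): print(b,pry(b,-61))
```

```text
[[282, 257], [251, 290], [287, 305], [317, 270]]
9.65 [ 0.4957 -0.0945  0.2224] [180.   -24.42  82.03] F [-0.1 -3.  -0.5] w 0.0216 60.0
19 [-0.01, -3.92, 0.02, 11.28, -0.16, -6.97]
14 [-0.01, -8.92, 0.02, 28.11, -0.15, -14.72]
9 [-0.01, -13.92, 0.02, 46.02, -0.15, -21.05]
4 [-0.0, -18.92, 0.02, 64.83, -0.14, -25.82]
0 [-0.0, -22.92, 0.02, 80.4, -0.13, -28.43]
-4.5 [-0.0, -27.42, 0.02, 98.35, -0.13, -30.0]
```

Request:
apply_moves(targets=[[0,-2,0,5.5,0,-3.6,10],[0,-4,0,11,0,-7,10],[0,-6.5,0,19,0,-11,10],[0,-9,0,27.5,0,-14.7,10],[0,-11.5,0,36,0,-18,10],[0,-14,0,45,0,-21,10],[0,-14,0,45,0,-21,10]])

```text
time: 10.23
ee_pos: [0.5006, -0.0604, 0.2614]
tcp_rot: [179.9, -10.4, 82.2]
ft_force: [0.2, 1.2, -1.6]
gripper_width: 0.0216
gripper_force: 60.0
```

Request:
apply_moves(targets=[[0,0,0,-8,0,-1,10],[0,0,0,-18,0,-1,10],[0,0,0,-35,0,-3,10],[0,0,0,-55,0,-12,10],[0,0,0,-70,0,-30,10],[0,0,0,-75,0,-50,10],[0,0,0,-75,0,-50,10]])

```text
time: 10.82
ee_pos: [0.4881, -0.149, 0.2974]
tcp_rot: [179.8, -10.5, 81.7]
ft_force: [0.4, -0.7, -1.3]
gripper_width: 0.0214
gripper_force: 60.0
```

Run:
```python
from g import *
c=arm.camera("side"); 
k=[k for k in blobs(c,"blue") if cv2.minAreaRect(k)[0][0]<330][0]; print(cv2.approxPolyDP(k,0.03*cv2.arcLength(k,True),True).reshape(-1,2).tolist())
info()
s=arm.state(); print(rel([.50,-.14,.08],50,1.5,L=.1936), rel([.50,-.14,.011],50,1.5,L=.1936))
```

```text
[[283, 258], [251, 290], [287, 305], [317, 271]]
10.87 [ 0.4881 -0.1474  0.2959] [179.9  -10.51  81.81] F [ 1.2  0.4 -2.1] w 0.0216 60.0
[-3.23, -8.8, 31.65, 0.53, 7.97, 22.91] [-3.23, -8.8, 31.65, -12.06, 7.85, 90.75]
```

Run:
```python
from g import *
print(rel([.56,-.12,.06],30,1.5,L=.1936))
```

```text
[-5.33, -8.43, 51.56, 25.91, 63.15, 48.05]
```

Request:
apply_moves(targets=[[-5.3,-8.4,51.6,26,63,48,10],[-5.3,-8.4,51.6,26,63,48,10],[-5.3,-8.4,51.6,26,63,48,10],[-5.3,-8.4,51.6,26,63,48,10],[-5.3,-8.4,51.6,26,63,48,10],[-5.3,-8.4,51.6,26,63,48,10],[-5.3,-8.4,51.6,26,63,48,10],[-5.3,-8.4,51.6,26,63,48,10]])

```text
time: 11.53
ee_pos: [0.5552, -0.1195, 0.2513]
tcp_rot: [-179.9, -1.3, 29.8]
ft_force: [-0.3, 0.8, -2.2]
gripper_width: 0.0216
gripper_force: 60.0
```

Request:
apply_moves(targets=[[0,0,0,0,0,0,10],[0,0,0,0,0,20,10],[0,0,0,0,0,35,10],[0,0,0,0,0,43,10],[0,0,0,0,0,46,10],[0,0,0,0,0,46,10]])

```text
time: 12.03
ee_pos: [0.5563, -0.1193, 0.2061]
tcp_rot: [-179.8, -1.4, 30.2]
ft_force: [0.2, -0.0, -1.8]
gripper_width: 0.0211
gripper_force: 60.0
```

Run:
```python
from g import *
info(); print(rel([.56,-.12,.011],30,1.5,L=.1936))
```

```text
12.03 [ 0.5563 -0.1193  0.2061] [-179.84   -1.36   30.21] F [ 0.2 -0.  -1.8] w 0.0211 60.0
[-0.17, 0.14, 0.21, -2.26, 2.48, 1.52]
```

Lower the last bit, release and rise.

Request:
apply_moves(targets=[[0,0,0,0,0,1.5,10],[0,0,0,0,0,1.5,10],[0,0,0,0,0,1.5,30],[0,0,0,0,0,1.5,60],[0,0,0,0,0,1.5,60],[0,0,0,0,0,1.5,60],[0,0,0,0,0,-10,60],[0,0,0,0,0,-40,60]])

```text
time: 12.7
ee_pos: [0.5548, -0.1193, 0.2452]
tcp_rot: [-179.7, -1.2, 30.2]
ft_force: [0.1, 0.0, 0.2]
gripper_width: 0.058
gripper_force: 0.0
```

Run:
```python
from g import *
info(); print(rel([.555,-.12,.25],30,1.5,L=.188)); print(rel(H(1.7,220),YAW,5.2*-1,L=.188))
```

```text
12.7 [ 0.5548 -0.1193  0.2452] [-179.74   -1.19   30.19] F [0.1 0.  0.2] w 0.058 0.0
[-0.27, 0.31, 0.19, -1.16, -0.18, -192.76]
[-2.06, -6.07, -51.79, 153.25, -291.95, -157.49]
```

Request:
apply_moves(targets=[[0,0,0,0,0,-40,60],[0,0,0,0,0,-80,60],[-1,-3,-26,40,-80,-120,60],[-2,-6,-52,70,-130,-157,60],[-2,-6,-52,100,-180,-157,60],[-2,-6,-52,130,-230,-157,60],[-2,-6,-52,153,-270,-157,60],[-2,-6,-52,153,-292,-157,60]])

```text
time: 13.37
ee_pos: [0.5455, 0.118, 0.3988]
tcp_rot: [179.3, 4.0, 73.1]
ft_force: [0.1, -0.1, 1.1]
gripper_width: 0.0595
gripper_force: 0.0
```

Request:
apply_moves(targets=[[0,0,0,0,0,0,60],[0,0,0,0,0,0,60]])

```text
time: 13.53
ee_pos: [0.5453, 0.1186, 0.3979]
tcp_rot: [179.3, 3.9, 73.1]
ft_force: [-0.3, -1.3, 0.2]
gripper_width: 0.0601
gripper_force: 0.0
```

Run:
```python
from g import *
info(); print(rel(H(1.7,180),YAW,-5.2,L=.188))
d={n:arm.camera(n) for n in("scene","side","wrist")}; pickle.dump(d,open("cam5.pkl","wb"))
a=d["scene"]["color"][:,:,::-1]; w=d["wrist"]["color"][:,:,::-1]
cv2.imwrite("pics/m5.png",np.hstack([cv2.resize(w,(400,300)),cv2.resize(a,(400,300))]))
```

```text
13.53 [0.5453 0.1186 0.3979] [179.32   3.91  73.06] F [-0.3 -1.3  0.2] w 0.0601 0.0
[-0.03, -1.24, -8.92, 85.18, -33.33, 24.57]
```

View pics/m5.png

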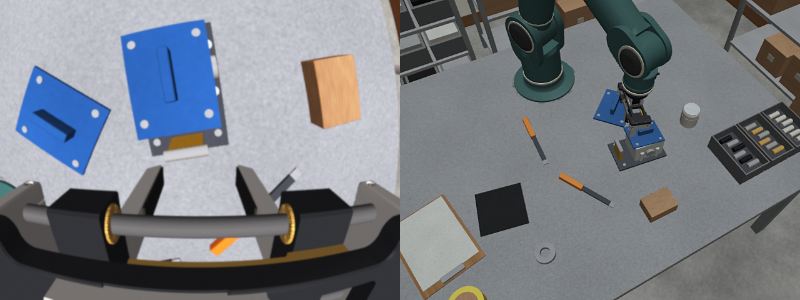

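The wrist view shows the loose cover with its rib at about (267,118) at full scale. The scene shows the bar lying flat on the bench.

Run:
```python
from g import *
d=pickle.load(open("cam5.pkl","rb")); c=d["wrist"]
hsv=cv2.cvtColor(c["color"],cv2.COLOR_RGB2HSV)
k=[k for k in blobs(c,"blue",2000) if 200<cv2.minAreaRect(k)[0][0]<360][0]
m=np.zeros((480,640),np.uint8); cv2.drawContours(m,[k],-1,255,-1); m=cv2.erode(m,np.ones((9,9)))
v=hsv[:,:,2]; med=np.median(v[m>0]); dk=((m>0)&(v<med*.8)).astype(np.uint8)*255
for q in cv2.findContours(dk,0,1)[0]:
    if cv2.contourArea(q)>60:
        r=cv2.minAreaRect(q); b=cv2.boxPoints(r); print(np.round(r[0]),np.round(r[1]),[np.round(plane(wray(c,p),.128),4).tolist() for p in b])
print([np.round(wproj(c,H(x,z)+np.array([-U[1],U[0],0])*y)).tolist() for x,y,z in((-28,.006,135),(-28,-.006,135),(32,-.006,130),(32,.006,130))])
q=cv2.approxPolyDP(k,0.02*cv2.arcLength(k,True),True).reshape(-1,2)
print(q.tolist(),[np.round(wproj(c,H(x,z)+np.array([-U[1],U[0],0])*y)).tolist() for x,y,z in((-67,.05,112),(-67,-.05,112),(60,-.05,101),(60,.05,101))])
```

```text
[275. 119.] [88. 11.] [[0.545, 0.2167, 0.128], [0.5517, 0.215, 0.128], [0.5388, 0.1577, 0.128], [0.5318, 0.1593, 0.128]]
[[262.0, 163.0], [280.0, 160.0], [265.0, 69.0], [247.0, 73.0]]
[[325, 32], [193, 59], [222, 223], [354, 203]] [[220.0, 221.0], [353.0, 199.0], [324.0, 28.0], [191.0, 56.0]]
```

Request:
apply_moves(targets=[[0,-1.2,-9,40,-16,10,60],[0,-1.2,-9,75,-30,15,60],[0,-1.2,-9,84,-33.3,24.5,60],[0,-1.2,-9,84,-33.3,24.5,60],[0,-1.2,-9,84,-33.3,24.5,60]])

```text
time: 14.1
ee_pos: [0.5387, 0.2036, 0.3659]
tcp_rot: [-179.9, 5.3, 81.7]
ft_force: [0.5, -0.6, 0.7]
gripper_width: 0.0599
gripper_force: 0.0
```

Run:
```python
from g import *
info(); print(rel(H(0.7,119.4),YAW,-5.2,L=.187))
```

```text
14.1 [0.5387 0.2036 0.3659] [-179.88    5.26   81.74] F [ 0.5 -0.6  0.7] w 0.0599 0.0
[-0.15, 0.06, -0.25, 8.49, -1.2, 59.72]
```

Request:
apply_moves(targets=[[0,0,0,8.5,-1,15,60],[0,0,0,8.5,-1,30,60],[0,0,0,8.5,-1,45,60],[0,0,0,8.5,-1,52,60],[0,0,0,8.5,-1,57,60],[0,0,0,8.5,-1,58.5,60],[0,0,0,8.5,-1,58.5,60]])

```text
time: 14.68
ee_pos: [0.5383, 0.2072, 0.3077]
tcp_rot: [-179.9, 5.2, 81.8]
ft_force: [-0.0, -0.6, 0.1]
gripper_width: 0.0601
gripper_force: 0.0
```

Run:
```python
from g import *
info(); print(rel(H(0.7,119.4),YAW,-5.2,L=.187))
```

```text
14.68 [0.5383 0.2072 0.3077] [-179.94    5.19   81.76] F [-0.  -0.6  0.1] w 0.0601 0.0
[-0.08, -0.01, -0.24, -0.27, -0.34, 2.06]
```

Request:
apply_moves(targets=[[0,0,0,0,0,0,25],[0,0,0,0,0,0,5],[0,0,0,0,0,0,5],[0,0,0,0,0,0,5],[0,0,0,0,0,0,5],[0,0,0,0,0,0,5],[0,0,0,0,0,0,5],[0,0,0,0,0,0,5]], force=50)

```text
time: 15.35
ee_pos: [0.538, 0.2078, 0.3073]
tcp_rot: [-179.9, 5.2, 81.8]
ft_force: [1.2, 0.5, 1.5]
gripper_width: 0.0115
gripper_force: 50.0
```

Run:
```python
from g import *
info(); s=arm.state(); p=s["ee_pos"]+tool(YAW,-5.2).apply([0,0,.189]); print(p)
for dz in(.01,.03,.09): print(rel(p+[0,0,dz],YAW,-5.2,L=.189))
```

```text
15.35 [0.538  0.2078 0.3073] [-179.93    5.19   81.83] F [1.2 0.5 1.5] w 0.0115 50.0
[0.53565617 0.19082242 0.11910289]
[-0.08, -0.01, -0.17, -0.9, -0.01, -9.96]
[-0.08, -0.01, -0.17, -2.71, -0.03, -29.88]
[-0.08, -0.01, -0.17, -8.14, -0.1, -89.63]
```

Request:
apply_moves(targets=[[0,0,0,-0.3,0,-3,5],[0,0,0,-0.6,0,-7,5],[0,0,0,-1.2,0,-13,5],[0,0,0,-2,0,-22,5],[0,0,0,-4,0,-40,5],[0,0,0,-6,0,-65,5],[0,0,0,-8,0,-90,5],[0,0,0,-8,0,-90,5]])

```text
time: 16.02
ee_pos: [0.5389, 0.2081, 0.4031]
tcp_rot: [179.8, 5.0, 81.8]
ft_force: [1.0, 0.2, -1.4]
gripper_width: 0.0117
gripper_force: 50.0
```

Run:
```python
from g import *
info(); c=arm.camera("scene"); s=c["color"][:,:,::-1]; si=arm.camera("side"); pickle.dump((c,si),open("cam6.pkl","wb"))
cv2.imwrite("pics/m6.png",cv2.resize(si["color"][190:330,210:400,::-1],(570,420),interpolation=cv2.INTER_CUBIC))
M=[.511,-.396]
for z in(.12,.06): print(rel(M+[z],78.4,0,L=.189))
```

```text
16.02 [0.5389 0.2081 0.4031] [179.76   4.98  81.79] F [ 1.   0.2 -1.4] w 0.0117 50.0
[0.17, 5.12, 3.42, -591.16, 59.06, 143.24]
[0.17, 5.12, 3.42, -585.8, 59.05, 203.0]
```

View pics/m6.png

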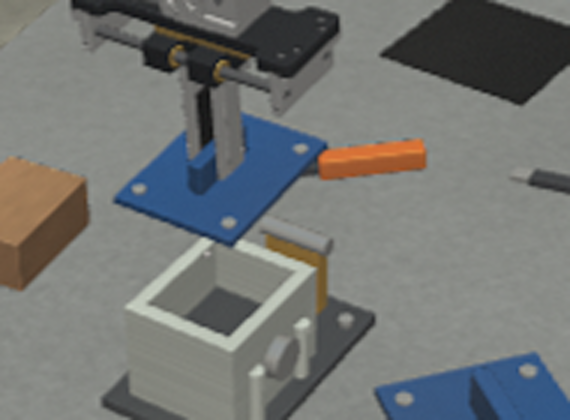

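The cover hangs level in the gripper, clear of the open housing (side crop: plate at about (225,180), mouth at (220,300)).

Request:
apply_moves(targets=[[0,1,0,-15,1,-10,5],[0,2,0,-45,4,-10,5],[0,3,1,-80,8,-8,5],[0,4,1,-115,12,-4,5],[0,5,2,-150,16,0,5],[0,5,3.4,-185,20,5,5],[0,5,3.4,-220,24,10,5],[0,5,3.4,-255,28,15,5]])

```text
time: 16.78
ee_pos: [0.5288, -0.0505, 0.4049]
tcp_rot: [180.0, 0.2, 78.4]
ft_force: [0.7, 0.9, -2.7]
gripper_width: 0.0115
gripper_force: 50.0
```

Run:
```python
from g import *
info(); _,si=pickle.load(open("cam6.pkl","rb"))
hsv=cv2.cvtColor(si["color"],cv2.COLOR_RGB2HSV); m=cv2.inRange(hsv,(0,0,0),(180,255,45)); m[:150]=0;m[260:]=0;m[:,:325]=0;m[:,430:]=0
k=max(cv2.findContours(m,0,1)[0],key=cv2.contourArea); q=cv2.approxPolyDP(k,.04*cv2.arcLength(k,True),True).reshape(-1,2)
P=np.array([plane(ray(si,p),.004) for p in q]); print(q.tolist(),np.round(P,3).tolist(),P.mean(0))
c,_=pickle.load(open("cam6.pkl","rb"))
M=[.511,-.396]
for z in(.12,.06): print(rel(M+[z],78.4,0,L=.189))
```

```text
16.78 [ 0.5288 -0.0505  0.4049] [180.     0.21  78.41] F [ 0.7  0.9 -2.7] w 0.0115 50.0
[[337, 208], [383, 224], [408, 202], [363, 188]] [[0.605, -0.328, 0.004], [0.446, -0.296, 0.004], [0.413, -0.455, 0.004], [0.574, -0.484, 0.004]] [ 0.50953578 -0.39064117  0.004     ]
[0.0, 0.21, 0.01, -341.65, 51.96, 97.14]
[0.0, 0.21, 0.01, -341.43, 51.96, 157.14]
```

Request:
apply_moves(targets=[[0,0,0,-35,5,10,5],[0,0,0,-75,12,20,5],[0,0,0,-115,18,35,5],[0,0,0,-155,25,50,5],[0,0,0,-195,31,65,5],[0,0,0,-235,37,80,5],[0,0,0,-270,43,95,5],[0,0,0,-300,48,105,5]])

```text
time: 17.45
ee_pos: [0.5152, -0.355, 0.2994]
tcp_rot: [-179.9, 0.2, 78.4]
ft_force: [1.0, -0.2, -1.0]
gripper_width: 0.0116
gripper_force: 50.0
```

Request:
apply_moves(targets=[[0,0,0,-20,3,10,5],[0,0,0,-32,4,20,5],[0,0,0,-38,4,35,5],[0,0,0,-38,4,45,5],[0,0,0,-38,4,50,5],[0,0,0,-38,4,50,5]])

```text
time: 17.95
ee_pos: [0.5131, -0.3891, 0.2505]
tcp_rot: [-180.0, 0.1, 78.5]
ft_force: [0.1, -0.2, -2.5]
gripper_width: 0.012
gripper_force: 50.0
```

Run:
```python
from g import *
info(); c=arm.camera("scene"); si=arm.camera("side"); w=arm.camera("wrist"); pickle.dump((c,si,w),open("cam7.pkl","wb"))
M=[.510,-.393]
print(rel(M+[.0335],78.4,0,L=.189))
k=max(blobs(c,"blue"),key=lambda k:cv2.boundingRect(k)[1]); print(cv2.approxPolyDP(k,.03*cv2.arcLength(k,True),True).reshape(-1,2).tolist())
cv2.imwrite("pics/m7.png",np.hstack([cv2.resize(c["color"][250:400,80:260,::-1],(400,333)),cv2.resize(si["color"][130:260,300:450,::-1],(384,333))]))
```

```text
17.95 [ 0.5131 -0.3891  0.2505] [-1.7997e+02  1.0000e-01  7.8520e+01] F [ 0.1 -0.2 -2.5] w 0.012 50.0
[0.13, 0.19, 0.1, -3.52, -2.8, 30.15]
[[183, 298], [166, 303], [170, 335], [138, 343], [125, 314], [132, 354], [191, 338]]
```

View pics/m7.png

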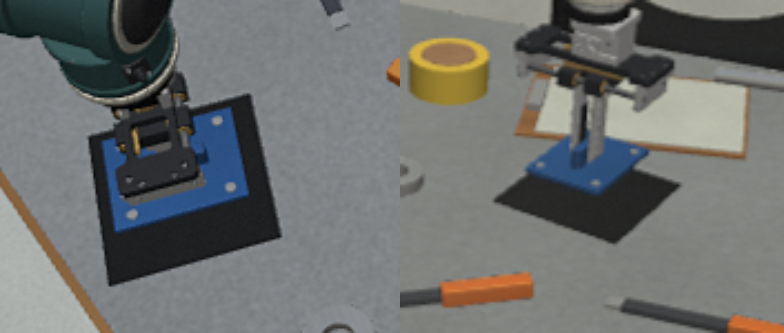

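The cover hangs level and aligned with the mat, about 30 mm above it. I lower it.

Request:
apply_moves(targets=[[0,0,0,-2,-1.5,6,5],[0,0,0,-3,-3,13,5],[0,0,0,-3,-3,19,5],[0,0,0,-3,-3,24,5],[0,0,0,-3,-3,26,5],[0,0,0,-3,-3,27,5],[0,0,0,-3,-3,27,5]])

```text
time: 18.68
ee_pos: [0.5092, -0.3933, 0.2247]
tcp_rot: [179.9, 0.2, 78.4]
ft_force: [0.9, -0.3, -1.2]
gripper_width: 0.012
gripper_force: 50.0
```

Request:
apply_moves(targets=[[0,0,0,0,0,0.7,5],[0,0,0,0,0,1.4,5],[0,0,0,0,0,1.4,5]])

```text
time: 18.93
ee_pos: [0.5093, -0.3933, 0.2236]
tcp_rot: [179.9, 0.2, 78.4]
ft_force: [-0.3, 0.0, -2.8]
gripper_width: 0.0118
gripper_force: 50.0
```

Request:
apply_moves(targets=[[0,0,0,0,0,0.7,5],[0,0,0,0,0,1.2,5],[0,0,0,0,0,1.2,5]])

```text
time: 19.18
ee_pos: [0.5093, -0.3934, 0.2225]
tcp_rot: [179.9, 0.2, 78.4]
ft_force: [-0.2, 1.3, -1.0]
gripper_width: 0.0117
gripper_force: 50.0
```

Request:
apply_moves(targets=[[0,0,0,0,0,0.5,5],[0,0,0,0,0,1,5],[0,0,0,0,0,1,5]])

```text
time: 19.43
ee_pos: [0.5092, -0.3935, 0.2224]
tcp_rot: [179.9, 0.2, 78.4]
ft_force: [-4.3, 5.6, 16.8]
gripper_width: 0.0118
gripper_force: 50.0
```

Request:
apply_moves(targets=[[0,0,0,0,0,0.5,5],[0,0,0,0,0,1,5],[0,0,0,0,0,1,5]])

```text
time: 19.68
ee_pos: [0.5092, -0.3935, 0.2224]
tcp_rot: [179.9, 0.2, 78.4]
ft_force: [-10.0, 10.1, 33.3]
gripper_width: 0.0113
gripper_force: 50.0
```

Run:
```python
from g import *
info()
c=arm.camera("scene"); si=arm.camera("side")
for cc,n in((c,"scene"),(si,"side")):
  k=min(blobs(cc,"blue",500),key=lambda k:abs(cv2.minAreaRect(k)[0][0]-cv2.minAreaRect(k)[0][0]*0-proj(cc,np.array([.51,-.393,.02]))[0])); 
  q=cv2.approxPolyDP(k,.03*cv2.arcLength(k,True),True).reshape(-1,2)
  print(n,q.tolist(),[np.round(plane(ray(cc,p),.0205)[:2],3).tolist() for p in q])
```

```text
19.68 [ 0.5092 -0.3935  0.2224] [1.7988e+02 1.7000e-01 7.8420e+01] F [-10.   10.1  33.3] w 0.0113 50.0
scene [[183, 304], [166, 308], [173, 338], [146, 347], [126, 319], [133, 359], [191, 343]] [[0.474, -0.326], [0.465, -0.364], [0.542, -0.377], [0.534, -0.436], [0.448, -0.452], [0.546, -0.47], [0.572, -0.346]]
side [[397, 197], [381, 192], [374, 202], [374, 190], [368, 198], [366, 190], [350, 204], [379, 213]] [[0.447, -0.442], [0.503, -0.453], [0.504, -0.382], [0.528, -0.457], [0.529, -0.399], [0.551, -0.446], [0.567, -0.34], [0.469, -0.325]]
```

Request:
apply_moves(targets=[[0,0,0,0,0,-1,5],[0,0,0,0,0,-1.6,5],[0,0,0,0,0,-1.6,5]])

```text
time: 20.03
ee_pos: [0.5093, -0.3934, 0.2225]
tcp_rot: [179.9, 0.2, 78.4]
ft_force: [-2.8, 3.2, 10.0]
gripper_width: 0.012
gripper_force: 50.0
```

Request:
apply_moves(targets=[[0,0,0,0,0,0,20],[0,0,0,0,0,0,40],[0,0,0,0,0,0,40],[0,0,0,0,0,0,40],[0,0,0,0,0,-10,40],[0,0,0,0,0,-40,40],[0,0,0,0,0,-80,40],[0,0,0,0,0,-120,40]])

```text
time: 20.7
ee_pos: [0.5088, -0.3928, 0.3436]
tcp_rot: [-180.0, 0.2, 78.4]
ft_force: [0.7, -0.1, 0.6]
gripper_width: 0.0399
gripper_force: 0.0
```

Request:
apply_moves(targets=[[0,0,0,30,0,-40,40],[0,0,0,70,0,-60,40],[0,0,0,110,0,-60,40],[0,0,0,150,0,-60,40],[0,0,0,190,0,-60,40],[0,0,0,190,0,-60,40],[0,0,0,190,0,-60,40]])

```text
time: 21.28
ee_pos: [0.548, -0.2034, 0.4021]
tcp_rot: [179.9, 0.1, 78.7]
ft_force: [-0.3, -0.6, 0.0]
gripper_width: 0.0394
gripper_force: 0.0
```

Run:
```python
from g import *
info(); c=arm.camera("scene"); si=arm.camera("side")
for cc,n in((c,"scene"),(si,"side")):
  P=proj(cc,np.array([.51,-.393,.02])); k=min(blobs(cc,"blue",500),key=lambda k:np.linalg.norm(np.array(cv2.minAreaRect(k)[0])-P))
  q=cv2.approxPolyDP(k,.03*cv2.arcLength(k,True),True).reshape(-1,2); W=np.array([plane(ray(cc,p),.0205)[:2] for p in q])
  print(n,q.tolist(),np.round(W,3).tolist(),W.mean(0))
cv2.imwrite("pics/m8.png",np.hstack([cv2.resize(c["color"][170:450,80:460,::-1],(400,295)),cv2.resize(si["color"][130:330,220:480,::-1],(384,295))]))
```

```text
21.28 [ 0.548  -0.2034  0.4021] [1.7988e+02 1.4000e-01 7.8700e+01] F [-0.3 -0.6  0. ] w 0.0394 0.0
scene [[183, 304], [126, 319], [133, 359], [191, 343]] [[0.474, -0.326], [0.448, -0.452], [0.546, -0.47], [0.572, -0.346]] [ 0.51005359 -0.39863468]
side [[350, 204], [379, 213], [397, 197], [370, 188]] [[0.567, -0.34], [0.469, -0.325], [0.447, -0.442], [0.544, -0.464]] [ 0.50695874 -0.39293232]
```

View pics/m8.png

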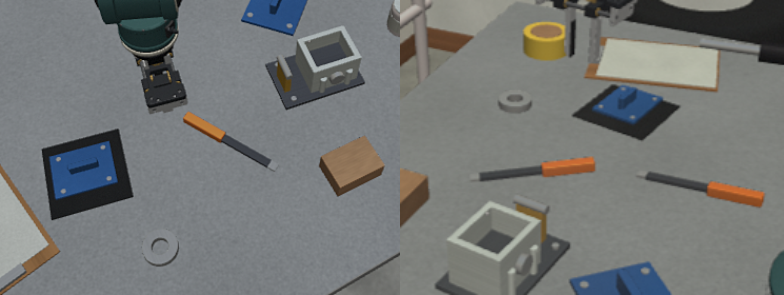

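The cover lies flat, rib up, centred on the mat; the bar rests on the bench and the other parts are undisturbed.

```bash
python3 -c "
from cell import arm
print(arm.sign_off())"
```

```text
the job is handed in; nothing more can be done
None
```

The job is handed in, with no verdict returned: the cover was levered loose with the pry bar, lifted off by its rib and laid flat, rib up, in the middle of the mat in about 21 s; the bar lies on the bench and the last pictures show nothing else moved.

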